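Work the combination dial and open the gold-leaf strongbox

TASK

Open the strongbox that holds the studio's gold leaf: reading the ring of marks as a clock face with 12 at the broad mark, turn the dial right (clockwise) to 3 o'clock and stop there, turn it left to 10 o'clock and stop there, then turn it right again slowly, feeling for the place, somewhere between half past ten and half past one, where the bolt drops in and the dial stops turning freely, without forcing it against that stop. Then slide the lid all the way open and let go, leaving the dial where it stopped and the bottles, jar and other things where they stand.

Things in the scene. Friction and masses are not known exactly. Their poses are not given: they have to be found in the camera images.
- strongbox: Fixed grey steel box, 220 mm (its x) by 360 mm (its y) by 90 mm high, flat top; origin at the centre of its underside. The dial's axis is vertical at (0, +95) mm of the box's frame; the sliding lid lies on the other half, its handle at (+45, -90) mm when closed.
- dial (a joint): Dial angle, rad: 0 = pointer at 12, grows clockwise from above (3 o'clock 1.571, 10 o'clock -1.047), ends -2.4 and 2.4, starts -0.6 to 0. Friction 0.05 to 0.12 N m. On the third turn the bolt drops at a hidden place, new each time, between -0.73 and 0.50; after about 0.17 rad of free play comes the stop (begins between -0.54 and 0.68), which then keeps the dial and frees the lid.
- dial_grip (a point): Point on the dial's axis 30 mm above the box top. The dial: a steel disc, 80 mm wide, upper face 12 mm above the box top, with an upright flat bar across it to grip: 52 mm long, 14 mm thick, from 12 to 44 mm above the box top, its middle 4 mm behind the axis. The point's x runs along the bar to the pointer (black line on the disc), y across the bar, z up.
- lid (a joint): How far the lid is slid open, in m: 0 closed, 0.08 fully open. It slides along the box's -x direction with about 3 N friction and stays where it is left. While locked it has about 15 mm of loose play, then the bolt holds it.
- lid_grip (a point): Middle of the lid's handle, 28 mm above the box top. The lid is an aluminium plate 108 x 146 mm, 6 mm thick, on the box top; its handle is an upright bar along the box's y, 50 mm long, 14 mm thick (along x), from 6 to 40 mm above the box top. Axes parallel to the box's.
- jar: Small closed paint jar, 38 mm wide, 40 mm high, standing on the box top near its far long side, about 85 mm towards +x; origin under its centre. Leave alone.
- sharpener: Round aluminium sharpener, 30 mm wide, 30 mm high, standing on the box top near its front long side; origin under its centre. Leave alone.
- bottle_a: White paint bottle with black nozzle, 42 mm wide, 124 mm high, upright on the table; origin under its centre. Leave alone.
- bottle_b: Another such bottle. Leave alone.
- mug: White mug, 76 mm wide, 90 mm high, upright on the table; origin under its centre. Leave alone.
- brush: Brush lying on the table, 190 mm long; origin under its middle. Leave alone.
- tube: Metal paint tube lying on the table beside the box, 100 mm long, 34 mm high or less; origin under its middle. Leave alone.
- mark12 (a point): The broad long mark (12 o'clock) of the flat ring of 12 black marks around the dial, on the box top, 48 mm from the dial's axis on the box's +x side. 3 o'clock lies on the box's -y side of the dial (towards the lid), 6 on its -x side, 9 on its +y side.
- bolt_case (a point): Point on the dial's axis at the box top. Below it a true three-number lock: a spring bolt (3 N) rides on the dial's cam and on two wheels dragged by the dial. It drops only after 3 o'clock reached clockwise, then 10 o'clock reached anticlockwise, each within 0.15 rad, then a clockwise turn. If a number was overrun, turn left to joint -2.35 and do all three turns again.
- spindle: Hidden steel spindle of the dial inside the box with the lock's cam disc (23 mm radius) on it; origin on the dial's axis at the height of the box's underside, turns with the dial. The dropped bolt stops it springily: about 2.5 N m per rad at the dial. It may bear at most 16 N from the bolt (about 0.37 N m, 0.14 rad past first touch): stop turning as soon as resistance rises.

How it is judged:
By the outcome, as a careful person would: the job done as asked, in the order asked, and still so for the second after the job is handed in, with the robot touching nothing.
It also fails if it takes over 72 s, if anything falls off the work surface, if the arm or the gripper's body presses on something with over 40 N, if the wrist force passes 120 N, or if a joint passes its speed limit or range.

ROBOT

A 6-joint arm with a two-finger parallel gripper is mounted at the origin on the work surface. World frame = base frame: x ahead of the robot, y to its left, z up, the work surface at z = 0. Lengths are in m, angles in degrees, forces in N, time in s.
With the tool pointing down it reaches from about 0.35 to 0.875 m from the base axis. Payload 4.2 kg.
Tool frame: the origin (TCP) lies midway between the tips of the shut fingers; the grasp point (between the pads) lies 19 mm behind it; z points along the fingers, y is the line along which they close (so a half turn about z gives the same grasp; the last joint's range is limited). The gripper opens to 87 mm and grips with 3 to 60 N. Pads are 19 mm wide; open, the fingers measure 117 mm over their backs; the gripper's body (75 mm by 190 mm) begins 51 mm behind the grasp point.
Start: joints at [84.546, 22.042, 0.453, 0, -68.411, -14.817], TCP at [0.217, 0.586, 0.223] pointing down, gripper open.
Joint ranges: [-179.83, 179.83], [-69.29, 118.12], [-61.27, 80.66], [-181.25, 117.63], [-171.15, -9.14], [-177.46, 177.46]. Speed limits (degrees/s): [159.86, 159.86, 180, 180, 180, 180].

INTERFACE

Orientations are given as a 3x3 rotation matrix whose columns are the frame's x, y, z axes.
In Python, from station import r, cams gives the robot as it stands.
- The arm moves only by the tool play_rows, never from a script. Its argument "commands" is text: rows parted by semicolons, each of 6 numbers parted by spaces: the shift along the world's x, y, z normalised to -1 to 1, where 1 is 30 mm, then the turn, a rotation vector about the world's x, y, z normalised to -1 to 1, where 1 is 0.15 rad. A call has 1 to 20 rows; each row shifts and turns the commanded pose from where the row before left it; what a row does not reach is not made up. A row lasts 1/10 s, in which the tool goes at most 50 mm and 8.59 degrees, less where a joint would pass 70% of its speed; a pose out of reach is approached as far as the arm can. A call with a number of a shift or a turn outside -1 to 1 is refused whole. A call with a gripper value outside its range is refused whole. "grip" is the finger opening in mm, from 0 to 87, set as the call begins (left out, the last holds). The fingers move at their own pace and stop on an object; the grip force is fixed at half the most. Time passes only in rows, so rows that do not move let the fingers close. It gives the time, the measured TCP pose, the force, the opening and the grip force at its end, in the units of the state.
- r.sense(): the state, without advancing time (a new reading comes with each control period).
- cams.capture(name): name is "scene" or "top" or "wrist"; returns (picture, depth): 384x512x3 uint8, blue, green, red; 384x512 float32, m along the optical axis (not along the pixel's ray), 0 where there is no reading.
- cams.camera_info(name): a dict with "mtx" (3x3 intrinsics, pixels), "R" (3x3) and "t" (3): a world point X has camera coordinates R X + t. Camera axes: x right, y down, z forward; pixel columns grow to the right and rows downward; lengths in m; the calibration is good to about 2 mm. A picture is of the moment at which its call begins: read the wrist's pose just before it. camera_info takes no time and is no camera call; for the wrist camera it gives the pose at the moment of the call.
- r.finish_job(): hands the job in; it is judged then, once.
The state is a dict: "time_s": time; "joints": joint angles; "joint_velocities": joint speeds; "effort": joint torques, N m; "tcp_pos": TCP position; "ee_rot": TCP orientation; "wrist_force": force on the tool from outside, world axes, zero at the start; "moment": the same for the moment, N m; "gripper_width": opening from 0.0 (shut) to 1.0 (fully open); "gripper_force": force on a finger pad.
Only numpy, scipy, OpenCV 4.12 (cv2) and the standard library are available. Lean on these libraries where they do the work, as an engineer would, in place of code of your own. Each camera call takes 0.05 s, during which the arm holds its last target. There are 200 camera calls.

## Working session

There is one attempt and no reset: what is moved stays moved. The work goes in short steps, Python scripts to look and compute and a tool call to move; the robot and the scene stay as the last step left them, time stands still between calls to the robot, and variables do not carry over. Pictures are saved under pics/ and viewed, at most 10 in all, crops included, and the job is handed in when it is done.

Besides the shell and the picture viewer there is one more tool, called after "Request:" as name(argument=value, ...) on one line, values as JSON. play_rows: Moves the arm, as the interface text tells. Scaled input: -1 to 1 covers 30 mm each way for a shift and 0.15 rad each way for a turn. Its arguments: {"type":"object","properties":{"commands":{"type":"string"},"grip":{"type":"number"}},"required":["commands"]}

```bash
ls; mkdir -p pics; python3 - <<'E'
from station import r,cams
import cv2,numpy as np
s=r.sense();print(s)
for n in("scene","top"):
    p,d=cams.capture(n);cv2.imwrite(f"pics/{n}0.png",p);np.savez(f"pics/{n}0.npz",p=p,d=d)
    c=cams.camera_info(n);print(n,c)
E
```

```text
pics
{'time_s': 0.0, 'joints': array([ 8.45446551e+01,  2.20897448e+01,  3.78243014e-01, -2.92337361e-02,
       -6.84090282e+01, -1.48168439e+01]), 'joint_velocities': array([ 0.11802086, -0.11730783, -0.0013927 ,  0.04686073,  0.0446572 ,
        0.04556072]), 'effort': array([ 8.48573086e-05, -3.90666211e+01,  1.87401885e+01,  4.21973437e+00,
        1.08854947e-02, -1.94507779e-04]), 'tcp_pos': array([0.21631921, 0.5857249 , 0.22145917]), 'ee_rot': array([[ 9.37992011e-01, -3.46656222e-01, -6.72264751e-04],
       [-3.46656864e-01, -9.37989776e-01, -2.04896603e-03],
       [ 7.97093605e-05,  2.15495896e-03, -9.99997675e-01]]), 'wrist_force': array([ 0.8912835 , -0.55262797,  0.85100212]), 'moment': array([-3.61716988e-02,  6.11263403e-05,  2.36538551e-02]), 'gripper_force': 0.0, 'gripper_width': 1.0010563190583184}
scene {'mtx': array([[414.9255796 ,   0.        , 255.09838806],
       [  0.        , 414.9255796 , 193.65875188],
       [  0.        ,   0.        ,   1.        ]]), 'R': array([[-0.87155943,  0.49003555, -0.01578961],
       [ 0.33458887,  0.57093043, -0.74972577],
       [-0.35837751, -0.6587136 , -0.66156024]]), 't': array([ 0.47127466, -0.11516349,  1.29300887])}
top {'mtx': array([[349.28332722,   0.        , 256.57964749],
       [  0.        , 349.28332722, 192.57137309],
       [  0.        ,   0.        ,   1.        ]]), 'R': array([[ 0.01187704, -0.99956194, -0.02710831],
       [-0.98818005, -0.00758943, -0.15310973],
       [ 0.15283692,  0.02860638, -0.98783731]]), 't': array([0.03132705, 0.57770018, 0.95522351])}
```

View pics/top0.png

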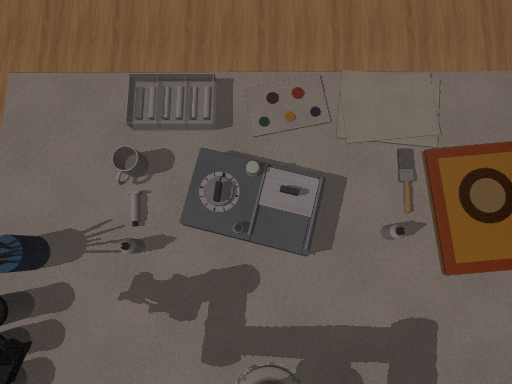

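View pics/scene0.png

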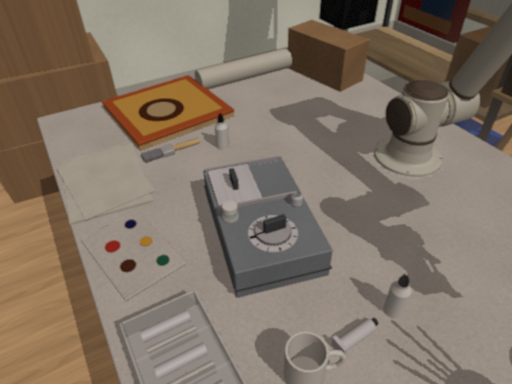

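The top view shows the box centred near (252,200). The dial is at (219,191), the lid handle at (289,189), the jar at (253,168) and the sharpener at (241,228). The scene view agrees. Next I'll measure the box outline and the dial.

```bash
cat > h.py <<'E'
import numpy as np,cv2
from station import r,cams
def onplane(c,uv,z):
    K,R,t=c["mtx"],c["R"],c["t"]
    uv=np.atleast_2d(np.float64(uv)); d=(R.T@np.linalg.inv(K)@np.c_[uv,np.ones(len(uv))].T).T
    C=-R.T@t; return C+d*((z-C[2])/d[:,2])[:,None]
def cloud(c,d):
    v,u=np.indices(d.shape); K=c["mtx"]
    P=np.stack([(u-K[0,2])/K[0,0]*d,(v-K[1,2])/K[1,1]*d,d],-1)
    return (P-c["t"])@c["R"]
E
python3 - <<'E'
from h import *
f=np.load("pics/top0.npz");p,d=f["p"],f["d"];c=cams.camera_info("top")
X=cloud(c,d);z=X[...,2]
sub=np.zeros(z.shape,bool);sub[140:260,170:335]=1
print("heights",np.percentile(z[sub&(z>.06)&(d>0)],[5,25,50,75,95]))
m=(sub&(z>.075)&(z<.16)&(d>0)).astype(np.uint8)
n,l,st,ce=cv2.connectedComponentsWithStats(m);i=1+st[1:,4].argmax();pts=X[l==i][:,:2].astype(np.float32)
rc=cv2.minAreaRect(pts);print("box",rc,n)
mm=((sub)&(z>.117)&(z<.17)&(d>0)).astype(np.uint8)
n,l,st,ce=cv2.connectedComponentsWithStats(mm)
for i in range(1,n):
    if st[i,4]>15: 
        q=X[l==i];print(ce[i],st[i,4],np.median(q,0),np.percentile(q[:,2],95),cv2.minAreaRect(q[:,:2].astype(np.float32)))
cv2.imwrite("pics/topcrop.png",cv2.resize(p[140:260,170:335],None,fx=4.8,fy=4.8,interpolation=cv2.INTER_CUBIC))
E
```

```text
heights [0.08682591 0.08877681 0.09049582 0.09502565 0.10332067]
box ((0.5517919063568115, 0.047235265374183655), (0.3607581555843353, 0.22058331966400146), 76.55976104736328) 2
[251.95035461 166.9858156 ] 141 [0.63276288 0.04757644 0.12947292] 0.13178761813183143 ((0.6332156658172607, 0.04751768708229065), (0.032509204000234604, 0.03194461390376091), 0.9276978969573975)
[216.76033058 190.59504132] 121 [0.56776467 0.13842463 0.13275505] 0.1359515638769457 ((0.5691555142402649, 0.13963618874549866), (0.014641211368143559, 0.051440346986055374), 84.06885528564453)
[289.04464286 189.44642857] 112 [ 0.57388486 -0.05012007  0.12889998] 0.1317589900397572 ((0.5741307735443115, -0.05070839822292328), (0.04927075281739235, 0.01438504084944725), 76.6948471069336)
```

View pics/topcrop.png

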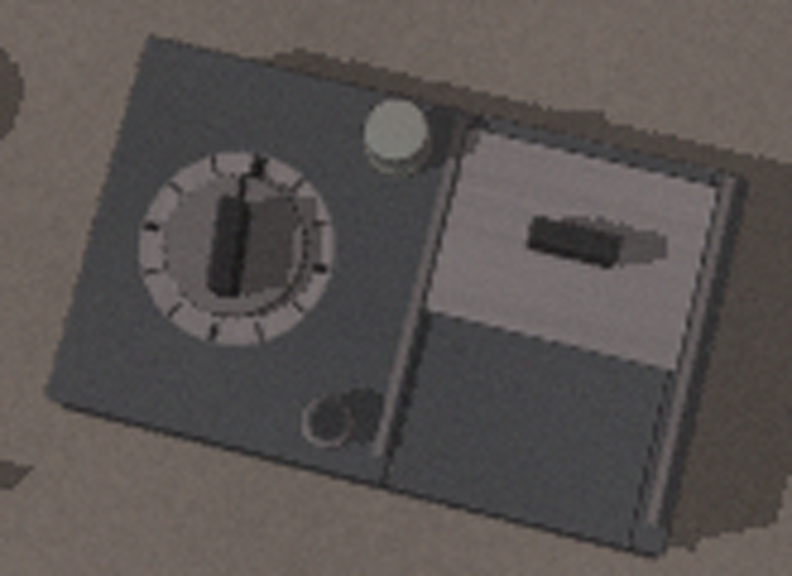

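The box yaw is −13.4°, the dial axis is at about (0.574, 0.140), and the bar yaw is about −6°, which puts the dial near −0.13 rad. The lid handle sits at its closed place. Next I'll move above the dial and look with the wrist camera.

Request:
play_rows(commands="0.33 -0.41 0 0 0 0.05;0.66 -0.83 0 0 0 0.093;0.66 -0.83 0 0 0 0.093;0.66 -0.83 0 0 0 0.093;0.66 -0.83 0 0 0 0.093;0.66 -0.83 0 0 0 0.093;0.66 -0.83 0 0 0 0.093;0.66 -0.83 0 0 0 0.093;0.66 -0.83 0 0 0 0.093;0.66 -0.83 0 0 0 0.093;0.66 -0.83 0 0 0 0.093;0.66 -0.83 0 0 0 0.093;0.66 -0.83 0 0 0 0.093;0.66 -0.83 0 0 0 0.093;0.66 -0.83 0 0 0 0.093;0.66 -0.83 0 0 0 0.093;0.66 -0.83 0 0 0 0.093;0.66 -0.83 0 0 0 0.093;0.33 -0.41 0 0 0 0.05;0 0 0 0 0 0", grip=60)

```text
time_s: 2.1
tcp_pos: [0.5734, 0.1358, 0.222]
ee_rot: [[0.994, -0.105, -0.001], [-0.105, -0.994, -0.001], [-0.001, 0.001, -1.0]]
wrist_force: [-0.2, -0.1, -0.5]
gripper_width: 0.691
gripper_force: 0.0
```

```bash
cat >> h.py <<'E'
def st():
    s=r.sense();R=s["ee_rot"];print("t",s["time_s"],"tcp",s["tcp_pos"].round(4),"yaw",np.degrees(np.arctan2(R[1,0],R[0,0])).round(2),"F",s["wrist_force"].round(2),"M",s["moment"].round(3),"w",round(s["gripper_width"]*87,1),"gf",round(s["gripper_force"],1),"j6",s["joints"][[0,5]].round(1));return s
E
python3 - <<'E'
from h import *
st();c=cams.camera_info("wrist");p,d=cams.capture("wrist")
np.savez("pics/w1.npz",p=p,d=d,**c);cv2.imwrite("pics/w1.png",p)
X=cloud(c,d)
for z in(.134,.102,.09):
    a=np.array([.5739,.1396,z]);q=c["mtx"]@(c["R"]@a+c["t"]);print(z,q[:2]/q[2])
E
```

```text
t 2.1 tcp [0.5734 0.1358 0.222 ] yaw -6.02 F [-0.19 -0.06 -0.52] M [-0.003  0.034  0.026] w 60.1 gf 0.0 j6 [29.1 54.9]
0.134 [250.53915432 194.74051422]
0.102 [250.94058474 185.98466188]
0.09 [251.07015322 183.15856183]
```

View pics/w1.png

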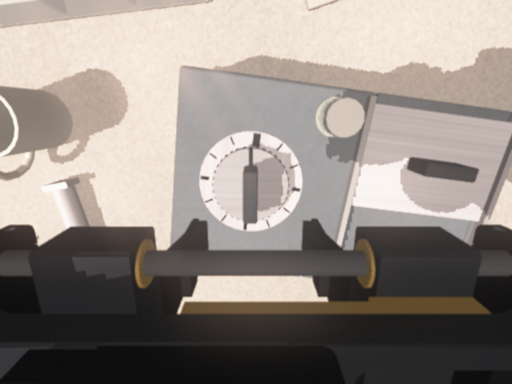

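The wrist view shows the ring centred near (251,181), the bar at column 250 almost upright in the picture, and the pointer close to the broad mark at (257,141). Next I'll fit the ring and the bar.

```bash
python3 - <<'E'
from h import *
f=np.load("pics/w1.npz");p,d=f["p"],f["d"];c={k:f[k] for k in("mtx","R","t")}
g=cv2.cvtColor(p,cv2.COLOR_BGR2GRAY)
X=cloud(c,d);v,u=np.indices(g.shape)
near=np.hypot(u-251,v-181)<62
m=(near&(g>120)).astype(np.uint8)
cn,_=cv2.findContours(m,cv2.RETR_EXTERNAL,cv2.CHAIN_APPROX_NONE)
k=max(cn,key=cv2.contourArea).reshape(-1,2);k=cv2.convexHull(k).reshape(-1,2)
W=onplane(c,k,.0905)[:,:2].astype(np.float32)
print("ring px",cv2.fitEllipse(k),"world",cv2.fitEllipse(W))
b=(np.hypot(u-251,v-190)<40)&(X[...,2]>.124)&(X[...,2]<.15)
q=X[b];print("bar",q.shape,cv2.minAreaRect(q[:,:2].astype(np.float32)),np.median(q[:,2]))
q2=onplane(c,np.c_[u[b],v[b]],.134);print(cv2.minAreaRect(q2[:,:2].astype(np.float32)))
br=(np.hypot(u-257,v-141)<9)&(g<70);
mk=onplane(c,np.c_[u[br],v[br]],.0905);print("mark12",mk.mean(0),br.sum())
E
```

```text
ring px ((251.0, 181.0), (123.8092269897461, 123.8092269897461), 0.0) world ((0.572063148021698, 0.13985547423362732), (0.13536405563354492, 0.139681875705719), 80.8457260131836)
bar (774, 3) ((0.5709697604179382, 0.14053523540496826), (0.013441759161651134, 0.052071984857320786), 83.74012756347656) 0.13410678866255296
((0.5719887614250183, 0.14033253490924835), (0.013203701935708523, 0.053330592811107635), 83.35379791259766)
mark12 [nan nan nan] 0<stdin>:15: RuntimeWarning: Mean of empty slice.
  ret = um.true_divide(
```

Request:
play_rows(commands="0.04 0.14 -0.4 0 0 -0.03;0 0 -0.7 0 0 0;0 0 -0.7 0 0 0;0 0 -0.7 0 0 0;0 0 -0.7 0 0 0;0 0 -0.4 0 0 0;0 0 -0.17 0 0 0;0 0 0 0 0 0;0 0 0 0 0 0")

```text
time_s: 3.05
tcp_pos: [0.5746, 0.1431, 0.1103]
ee_rot: [[0.994, -0.105, 0.002], [-0.105, -0.994, 0.001], [0.002, -0.001, -1.0]]
wrist_force: [-0.3, -0.3, 1.3]
gripper_width: 0.69
gripper_force: 0.0
```

Request:
play_rows(commands="0 0 0 0 0 0;0 0 0 0 0 0;0 0 0 0 0 0;0 0 0 0 0 0;0 0 0 0 0 0;0 0 0 0 0 0;0 0 0 0 0 0;0 0 0 0 0 0", grip=0)

```text
time_s: 3.85
tcp_pos: [0.5738, 0.1404, 0.1094]
ee_rot: [[0.994, -0.106, -0.002], [-0.106, -0.994, -0.004], [-0.001, 0.004, -1.0]]
wrist_force: [1.5, -6.5, 1.1]
gripper_width: 0.158
gripper_force: 30.0
```

```bash
python3 -c "
from h import *
st()"
```

```text
t 3.85 tcp [0.5738 0.1404 0.1094] yaw -6.08 F [ 1.52 -6.52  1.08] M [-1.858 -0.375  0.024] w 13.7 gf 30.0 j6 [29.5 54.3]
```

Request:
play_rows(commands="0 -0.06 0 0 0 0;0 0 0 0 0 -0.3;0 0 0 0 0 -0.5;0 0 0 0 0 -0.5;0 0 0 0 0 -0.5;0 0 0 0 0 -0.3")

```text
time_s: 4.45
tcp_pos: [0.5738, 0.1404, 0.1094]
ee_rot: [[0.912, -0.411, -0.001], [-0.411, -0.912, -0.001], [-0.0, 0.001, -1.0]]
wrist_force: [0.3, -1.8, 0.7]
gripper_width: 0.159
gripper_force: 30.0
```

```bash
python3 -c "
from h import *
st()"
```

```text
t 4.45 tcp [0.5738 0.1404 0.1094] yaw -24.25 F [ 0.28 -1.83  0.72] M [-0.493  0.155  0.132] w 13.8 gf 30.0 j6 [29.4 36.3]
```

Request:
play_rows(commands="0 0 0 0 0 -0.4;0 0 0 0 0 -0.65;0 0 0 0 0 -0.65;0 0 0 0 0 -0.65;0 0 0 0 0 -0.65;0 0 0 0 0 -0.65;0 0 0 0 0 -0.65;0 0 0 0 0 -0.65;0 0 0 0 0 -0.65;0 0 0 0 0 -0.65;0 0 0 0 0 -0.65;0 0 0 0 0 -0.65;0 0 0 0 0 -0.65;0 0 0 0 0 -0.6;0 0 0 0 0 -0.3;0 0 0 0 0 -0.13;0 0 0 0 0 0;0 0 0 0 0 0;0 0 0 0 0 0")

```text
time_s: 6.35
tcp_pos: [0.574, 0.1405, 0.1094]
ee_rot: [[-0.232, -0.973, -0.0], [-0.973, 0.232, -0.0], [0.0, 0.0, -1.0]]
wrist_force: [-0.2, -2.7, 1.8]
gripper_width: 0.16
gripper_force: 30.0
```

```bash
python3 -c "
from h import *
st()"
```

```text
t 6.35 tcp [0.574  0.1405 0.1094] yaw -103.43 F [-0.2  -2.73  1.83] M [-0.785 -0.115 -0.001] w 13.9 gf 30.0 j6 [ 29.5 -42.9]
```

Request:
play_rows(commands="0 0 0 0 0 0.4;0 0 0 0 0 0.65;0 0 0 0 0 0.65;0 0 0 0 0 0.65;0 0 0 0 0 0.65;0 0 0 0 0 0.65;0 0 0 0 0 0.65;0 0 0 0 0 0.65;0 0 0 0 0 0.65;0 0 0 0 0 0.65;0 0 0 0 0 0.65;0 0 0 0 0 0.65;0 0 0 0 0 0.65;0 0 0 0 0 0.65")

```text
time_s: 7.75
tcp_pos: [0.5739, 0.1404, 0.1094]
ee_rot: [[0.89, -0.457, -0.001], [-0.457, -0.89, -0.001], [-0.0, 0.001, -1.0]]
wrist_force: [-0.4, -3.3, 1.0]
gripper_width: 0.161
gripper_force: 30.0
```

Request:
play_rows(commands="0 0 0 0 0 0.65;0 0 0 0 0 0.65;0 0 0 0 0 0.65;0 0 0 0 0 0.65;0 0 0 0 0 0.65;0 0 0 0 0 0.65;0 0 0 0 0 0.65;0 0 0 0 0 0.65;0 0 0 0 0 0.65;0 0 0 0 0 0.65;0 0 0 0 0 0.65;0 0 0 0 0 0.65;0 0 0 0 0 0.5;0 0 0 0 0 0.2;0 0 0 0 0 0.1;0 0 0 0 0 0;0 0 0 0 0 0;0 0 0 0 0 0")

```text
time_s: 9.55
tcp_pos: [0.5739, 0.1403, 0.1094]
ee_rot: [[0.688, 0.725, -0.001], [0.725, -0.688, -0.001], [-0.001, 0.0, -1.0]]
wrist_force: [-1.0, -4.3, 1.5]
gripper_width: 0.157
gripper_force: 30.0
```

```bash
python3 - <<'E'
from h import *
st();p,d=cams.capture("wrist");cv2.imwrite("pics/w2.png",p)
E
```

```text
t 9.55 tcp [0.5739 0.1403 0.1094] yaw 46.5 F [-1.05 -4.29  1.46] M [-1.679 -0.026 -0.063] w 13.7 gf 30.0 j6 [ 29.4 107. ]
```

View pics/w2.png

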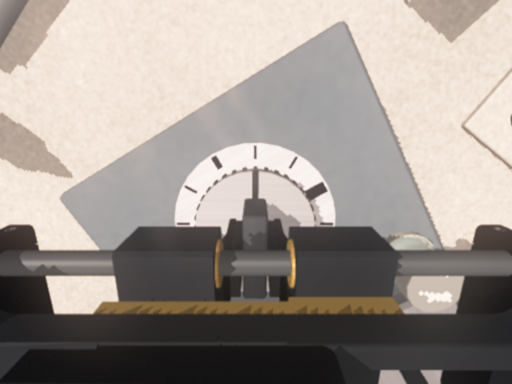

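The pointer (255,170) sits on the second mark anticlockwise from the broad one (316,190), which is exactly 10 o'clock. Now I'll turn right slowly, checking the moment as I go.

Request:
play_rows(commands="0 0 0 0 0 -0.1;0 0 0 0 0 -0.25;0 0 0 0 0 -0.25;0 0 0 0 0 -0.25;0 0 0 0 0 -0.25;0 0 0 0 0 -0.25;0 0 0 0 0 -0.25;0 0 0 0 0 -0.2;0 0 0 0 0 -0.1;0 0 0 0 0 -0.1;0 0 0 0 0 -0.1")

```text
time_s: 10.7
tcp_pos: [0.5739, 0.1403, 0.1094]
ee_rot: [[0.879, 0.477, -0.001], [0.477, -0.879, -0.001], [-0.001, 0.001, -1.0]]
wrist_force: [0.6, -5.6, 1.0]
gripper_width: 0.159
gripper_force: 30.0
```

```bash
python3 -c "
from h import *
st()"
```

```text
t 10.7 tcp [0.5739 0.1403 0.1094] yaw 28.46 F [ 0.62 -5.57  1.04] M [-1.63  -0.02   0.026] w 13.8 gf 30.0 j6 [29.4 89. ]
```

Request:
play_rows(commands="0 0 0 0 0 -0.1;0 0 0 0 0 -0.1;0 0 0 0 0 -0.1;0 0 0 0 0 -0.1;0 0 0 0 0 -0.1;0 0 0 0 0 -0.1;0 0 0 0 0 -0.1;0 0 0 0 0 -0.1;0 0 0 0 0 -0.1;0 0 0 0 0 -0.1")

```text
time_s: 11.7
tcp_pos: [0.5739, 0.1403, 0.1094]
ee_rot: [[0.94, 0.34, -0.001], [0.34, -0.94, -0.001], [-0.001, 0.001, -1.0]]
wrist_force: [-0.8, -4.6, 1.8]
gripper_width: 0.159
gripper_force: 30.0
```

```bash
python3 -c "
from h import *
st()"
```

```text
t 11.7 tcp [0.5739 0.1403 0.1094] yaw 19.87 F [-0.84 -4.6   1.76] M [-1.588  0.039  0.103] w 13.8 gf 30.0 j6 [29.4 80.4]
```

Request:
play_rows(commands="0 0 0 0 0 -0.1;0 0 0 0 0 -0.1;0 0 0 0 0 -0.1;0 0 0 0 0 -0.1;0 0 0 0 0 -0.1")

```text
time_s: 12.2
tcp_pos: [0.5739, 0.1403, 0.1094]
ee_rot: [[0.963, 0.268, -0.001], [0.268, -0.963, -0.001], [-0.001, 0.001, -1.0]]
wrist_force: [-0.0, -5.3, 1.9]
gripper_width: 0.154
gripper_force: 30.0
```

```bash
python3 -c "
from h import *
st()"
```

```text
t 12.2 tcp [0.5739 0.1403 0.1094] yaw 15.57 F [-0.01 -5.34  1.86] M [-1.593  0.058  0.158] w 13.4 gf 30.0 j6 [29.4 76.1]
```

Request:
play_rows(commands="0 0 0 0 0 -0.1;0 0 0 0 0 -0.1")

```text
time_s: 12.4
tcp_pos: [0.5738, 0.1403, 0.1094]
ee_rot: [[0.971, 0.239, -0.001], [0.239, -0.971, -0.001], [-0.001, 0.001, -1.0]]
wrist_force: [-0.4, -6.0, 1.8]
gripper_width: 0.155
gripper_force: 30.0
```

```bash
python3 -c "
from h import *
st()"
```

```text
t 12.4 tcp [0.5738 0.1403 0.1094] yaw 13.85 F [-0.44 -5.98  1.78] M [-1.561  0.059  0.139] w 13.5 gf 30.0 j6 [29.5 74.4]
```

Request:
play_rows(commands="0 0 0 0 0 0")

```text
time_s: 12.5
tcp_pos: [0.5739, 0.1403, 0.1095]
ee_rot: [[0.971, 0.24, -0.001], [0.24, -0.971, -0.001], [-0.001, 0.001, -1.0]]
wrist_force: [-1.1, -5.4, 1.8]
gripper_width: 0.158
gripper_force: 30.0
```

```bash
python3 -c "
from h import *
st()"
```

```text
t 12.5 tcp [0.5739 0.1403 0.1095] yaw 13.86 F [-1.14 -5.37  1.83] M [-1.562  0.052  0.02 ] w 13.8 gf 30.0 j6 [29.4 74.4]
```

Request:
play_rows(commands="0 0 0 0 0 -0.1;0 0 0 0 0 -0.1;0 0 0 0 0 -0.1;0 0 0 0 0 -0.1")

```text
time_s: 12.9
tcp_pos: [0.5738, 0.1403, 0.1094]
ee_rot: [[0.984, 0.181, -0.001], [0.181, -0.984, -0.001], [-0.001, 0.001, -1.0]]
wrist_force: [-0.6, -5.2, 1.0]
gripper_width: 0.159
gripper_force: 30.0
```

```bash
python3 -c "
from h import *
st()"
```

```text
t 12.9 tcp [0.5738 0.1403 0.1094] yaw 10.41 F [-0.58 -5.19  1.03] M [-1.527  0.051  0.098] w 13.8 gf 30.0 j6 [29.5 70.9]
```

Request:
play_rows(commands="0 0 0 0 0 -0.1;0 0 0 0 0 -0.1;0 0 0 0 0 -0.1;0 0 0 0 0 -0.1")

```text
time_s: 13.3
tcp_pos: [0.5738, 0.1404, 0.1094]
ee_rot: [[0.993, 0.121, -0.001], [0.121, -0.993, -0.001], [-0.001, 0.001, -1.0]]
wrist_force: [-0.4, -5.5, 1.8]
gripper_width: 0.16
gripper_force: 30.0
```

```bash
python3 -c "
from h import *
st()"
```

```text
t 13.3 tcp [0.5738 0.1404 0.1094] yaw 6.97 F [-0.44 -5.45  1.83] M [-1.516  0.068  0.095] w 13.9 gf 30.0 j6 [29.5 67.5]
```

Request:
play_rows(commands="0 0 0 0 0 -0.1;0 0 0 0 0 -0.1;0 0 0 0 0 -0.1;0 0 0 0 0 -0.1")

```text
time_s: 13.7
tcp_pos: [0.5738, 0.1403, 0.1094]
ee_rot: [[0.998, 0.062, -0.001], [0.062, -0.998, -0.001], [-0.001, 0.001, -1.0]]
wrist_force: [-0.5, -5.1, 2.0]
gripper_width: 0.156
gripper_force: 30.0
```

```bash
python3 -c "
from h import *
st()"
```

```text
t 13.7 tcp [0.5738 0.1403 0.1094] yaw 3.53 F [-0.47 -5.14  1.95] M [-1.513  0.105  0.075] w 13.6 gf 30.0 j6 [29.4 64.1]
```

Request:
play_rows(commands="0 0 0 0 0 -0.1;0 0 0 0 0 -0.1;0 0 0 0 0 -0.1;0 0 0 0 0 -0.1")

```text
time_s: 14.1
tcp_pos: [0.5738, 0.1404, 0.1094]
ee_rot: [[1.0, 0.002, -0.001], [0.002, -1.0, -0.001], [-0.001, 0.001, -1.0]]
wrist_force: [0.0, -5.5, 1.8]
gripper_width: 0.157
gripper_force: 30.0
```

```bash
python3 -c "
from h import *
st()"
```

```text
t 14.1 tcp [0.5738 0.1404 0.1094] yaw 0.1 F [ 0.04 -5.45  1.85] M [-1.52   0.108  0.125] w 13.6 gf 30.0 j6 [29.5 60.6]
```

Request:
play_rows(commands="0 0 0 0 0 -0.1;0 0 0 0 0 -0.1;0 0 0 0 0 -0.1;0 0 0 0 0 -0.1")

```text
time_s: 14.5
tcp_pos: [0.5738, 0.1404, 0.1095]
ee_rot: [[0.998, -0.058, -0.001], [-0.058, -0.998, -0.001], [-0.001, 0.001, -1.0]]
wrist_force: [-0.5, -4.2, 1.1]
gripper_width: 0.156
gripper_force: 30.0
```

```bash
python3 -c "
from h import *
st()"
```

```text
t 14.5 tcp [0.5738 0.1404 0.1095] yaw -3.34 F [-0.48 -4.18  1.06] M [-1.531  0.105  0.143] w 13.6 gf 30.0 j6 [29.5 57.2]
```

Request:
play_rows(commands="0 0 0 0 0 -0.1;0 0 0 0 0 -0.1;0 0 0 0 0 -0.1;0 0 0 0 0 -0.1")

```text
time_s: 14.9
tcp_pos: [0.5738, 0.1404, 0.1094]
ee_rot: [[0.993, -0.118, -0.001], [-0.118, -0.993, -0.001], [-0.001, 0.001, -1.0]]
wrist_force: [-0.8, -5.4, 1.5]
gripper_width: 0.159
gripper_force: 30.0
```

```bash
python3 -c "
from h import *
st()"
```

```text
t 14.9 tcp [0.5738 0.1404 0.1094] yaw -6.79 F [-0.8  -5.44  1.51] M [-1.539  0.109  0.063] w 13.8 gf 30.0 j6 [29.5 53.7]
```

Request:
play_rows(commands="0 0 0 0 0 -0.1;0 0 0 0 0 -0.1;0 0 0 0 0 -0.1;0 0 0 0 0 -0.1")

```text
time_s: 15.3
tcp_pos: [0.5739, 0.1404, 0.1095]
ee_rot: [[0.984, -0.178, -0.001], [-0.178, -0.984, -0.001], [-0.001, 0.001, -1.0]]
wrist_force: [-0.5, -5.0, 1.7]
gripper_width: 0.159
gripper_force: 30.0
```

```bash
python3 -c "
from h import *
st()"
```

```text
t 15.3 tcp [0.5739 0.1404 0.1095] yaw -10.23 F [-0.54 -4.98  1.65] M [-1.504  0.164  0.079] w 13.8 gf 30.0 j6 [29.5 50.3]
```

Request:
play_rows(commands="0 0 0 0 0 -0.1;0 0 0 0 0 -0.1;0 0 0 0 0 -0.1;0 0 0 0 0 -0.1")

```text
time_s: 15.7
tcp_pos: [0.5738, 0.1404, 0.1094]
ee_rot: [[0.972, -0.236, -0.001], [-0.236, -0.972, -0.001], [-0.001, 0.001, -1.0]]
wrist_force: [0.5, -4.6, 1.6]
gripper_width: 0.16
gripper_force: 30.0
```

```bash
python3 -c "
from h import *
st()"
```

```text
t 15.7 tcp [0.5738 0.1404 0.1094] yaw -13.67 F [ 0.48 -4.59  1.61] M [-1.457  0.084  0.089] w 13.9 gf 30.0 j6 [29.5 46.9]
```

Request:
play_rows(commands="0 0 0 0 0 -0.1;0 0 0 0 0 -0.1;0 0 0 0 0 -0.1;0 0 0 0 0 -0.1")

```text
time_s: 16.1
tcp_pos: [0.5738, 0.1404, 0.1094]
ee_rot: [[0.956, -0.294, -0.001], [-0.294, -0.956, -0.001], [-0.0, 0.001, -1.0]]
wrist_force: [0.0, -4.5, 1.9]
gripper_width: 0.159
gripper_force: 30.0
```

```bash
python3 -c "
from h import *
st()"
```

```text
t 16.1 tcp [0.5738 0.1404 0.1094] yaw -17.13 F [ 0.03 -4.47  1.92] M [-1.517  0.177  0.059] w 13.8 gf 30.0 j6 [29.5 43.4]
```

Request:
play_rows(commands="0 0 0 0 0 -0.1;0 0 0 0 0 -0.1;0 0 0 0 0 -0.1;0 0 0 0 0 -0.1")

```text
time_s: 16.5
tcp_pos: [0.5738, 0.1404, 0.1094]
ee_rot: [[0.936, -0.351, -0.001], [-0.351, -0.936, -0.001], [-0.0, 0.001, -1.0]]
wrist_force: [-0.2, -5.3, 2.9]
gripper_width: 0.158
gripper_force: 30.0
```

```bash
python3 -c "
from h import *
st()"
```

```text
t 16.5 tcp [0.5738 0.1404 0.1094] yaw -20.55 F [-0.25 -5.26  2.89] M [-1.51   0.224  0.062] w 13.8 gf 30.0 j6 [29.5 40. ]
```

Request:
play_rows(commands="0 0 0 0 0 -0.1;0 0 0 0 0 -0.1;0 0 0 0 0 -0.1;0 0 0 0 0 -0.1")

```text
time_s: 16.9
tcp_pos: [0.5738, 0.1404, 0.1094]
ee_rot: [[0.914, -0.407, -0.001], [-0.407, -0.914, -0.001], [-0.0, 0.001, -1.0]]
wrist_force: [-0.3, -4.3, 1.6]
gripper_width: 0.162
gripper_force: 30.0
```

```bash
python3 -c "
from h import *
st()"
```

```text
t 16.9 tcp [0.5738 0.1404 0.1094] yaw -23.99 F [-0.35 -4.28  1.57] M [-1.446  0.15   0.114] w 14.1 gf 30.0 j6 [29.5 36.5]
```

Request:
play_rows(commands="0 0 0 0 0 -0.1;0 0 0 0 0 -0.1;0 0 0 0 0 -0.1;0 0 0 0 0 -0.1")

```text
time_s: 17.3
tcp_pos: [0.5738, 0.1405, 0.1094]
ee_rot: [[0.888, -0.461, -0.001], [-0.461, -0.888, -0.001], [-0.0, 0.001, -1.0]]
wrist_force: [-0.1, -6.4, 1.2]
gripper_width: 0.157
gripper_force: 30.0
```

```bash
python3 -c "
from h import *
st()"
```

```text
t 17.3 tcp [0.5738 0.1405 0.1094] yaw -27.43 F [-0.08 -6.36  1.23] M [-1.448  0.203  0.106] w 13.7 gf 30.0 j6 [29.5 33.1]
```

Request:
play_rows(commands="0 0 0 0 0 -0.1;0 0 0 0 0 -0.1;0 0 0 0 0 -0.1;0 0 0 0 0 -0.1")

```text
time_s: 17.7
tcp_pos: [0.5739, 0.1405, 0.1095]
ee_rot: [[0.858, -0.513, -0.001], [-0.513, -0.858, -0.001], [-0.0, 0.001, -1.0]]
wrist_force: [-0.0, -4.3, 1.8]
gripper_width: 0.161
gripper_force: 30.0
```

```bash
python3 -c "
from h import *
st()"
```

```text
t 17.7 tcp [0.5739 0.1405 0.1095] yaw -30.85 F [-0.02 -4.35  1.8 ] M [-1.433  0.077  0.176] w 14.0 gf 30.0 j6 [29.5 29.7]
```

Request:
play_rows(commands="0 0 0 0 0 -0.1;0 0 0 0 0 -0.1")

```text
time_s: 17.9
tcp_pos: [0.5738, 0.1405, 0.1094]
ee_rot: [[0.843, -0.538, -0.001], [-0.538, -0.843, -0.001], [-0.0, 0.001, -1.0]]
wrist_force: [-1.2, -4.7, 1.2]
gripper_width: 0.155
gripper_force: 30.0
```

```bash
python3 -c "
from h import *
st()"
```

```text
t 17.9 tcp [0.5738 0.1405 0.1094] yaw -32.56 F [-1.18 -4.71  1.25] M [-1.5    0.171  0.21 ] w 13.5 gf 30.0 j6 [29.5 28. ]
```

Request:
play_rows(commands="0 0 0 0 0 -0.1")

```text
time_s: 18.0
tcp_pos: [0.5739, 0.1404, 0.1094]
ee_rot: [[0.835, -0.551, -0.001], [-0.551, -0.835, -0.001], [-0.0, 0.001, -1.0]]
wrist_force: [0.2, -4.3, 1.6]
gripper_width: 0.157
gripper_force: 30.0
```

```bash
python3 -c "
from h import *
st()"
```

```text
t 18.0 tcp [0.5739 0.1404 0.1094] yaw -33.42 F [ 0.16 -4.34  1.6 ] M [-1.452  0.103  0.196] w 13.7 gf 30.0 j6 [29.5 27.1]
```

Request:
play_rows(commands="0 0 0 0 0 0")

```text
time_s: 18.1
tcp_pos: [0.5739, 0.1405, 0.1094]
ee_rot: [[0.835, -0.55, -0.001], [-0.55, -0.835, -0.001], [-0.0, 0.001, -1.0]]
wrist_force: [0.1, -5.4, 1.7]
gripper_width: 0.158
gripper_force: 30.0
```

```bash
python3 -c "
from h import *
st()"
```

```text
t 18.1 tcp [0.5739 0.1405 0.1094] yaw -33.4 F [ 0.05 -5.4   1.65] M [-1.473  0.144  0.092] w 13.8 gf 30.0 j6 [29.5 27.1]
```

Request:
play_rows(commands="0 0 0 0 0 0")

```text
time_s: 18.2
tcp_pos: [0.5739, 0.1404, 0.1095]
ee_rot: [[0.835, -0.55, -0.001], [-0.55, -0.835, -0.001], [-0.0, 0.001, -1.0]]
wrist_force: [-0.3, -5.7, 1.1]
gripper_width: 0.158
gripper_force: 30.0
```

```bash
python3 -c "
from h import *
st()"
```

```text
t 18.2 tcp [0.5739 0.1404 0.1095] yaw -33.39 F [-0.31 -5.7   1.1 ] M [-1.475  0.159  0.135] w 13.7 gf 30.0 j6 [29.5 27.1]
```

Resistance rose from about 0.09 to 0.2 N m and held when I paused, so the dial is on the stop. The dial is at about 0.35 rad, roughly 0.05 rad past first touch. Next I'll release it, lift and move to the lid handle.

Request:
play_rows(commands="0 0 0 0 0 0;0 0 0 0 0 0;0 0 0 0 0 0;0 0 0 0 0 0;0 0 0.2 0 0 0;0 0 0.4 0 0 0;0 0 0.4 0 0 0;0 0 0.4 0 0 0;0 0 0.4 0 0 0;0 0 0 0 0 0", grip=50)

```text
time_s: 19.2
tcp_pos: [0.5754, 0.1413, 0.1663]
ee_rot: [[0.835, -0.55, 0.005], [-0.55, -0.835, 0.002], [0.003, -0.004, -1.0]]
wrist_force: [-0.0, -0.1, -0.3]
gripper_width: 0.571
gripper_force: 0.0
```

Request:
play_rows(commands="0 -0.4 0 0 0 -0.5;0 -0.64 0 0 0 -0.85;0 -0.64 0 0 0 -0.85;0 -0.64 0 0 0 -0.85;0 -0.64 0 0 0 -0.85;0 -0.64 0 0 0 -0.85;0 -0.64 0 0 0 -0.85;0 -0.64 0 0 0 -0.85;0 -0.64 0 0 0 -0.85;0 -0.6 0 0 0 -0.6;0 -0.26 0 0 0 -0.25;0 0 0 0 0 0;0 0 0 0 0 0")

```text
time_s: 20.5
tcp_pos: [0.5741, -0.0503, 0.1633]
ee_rot: [[-0.231, -0.973, -0.0], [-0.973, 0.231, 0.0], [-0.0, 0.0, -1.0]]
wrist_force: [0.2, 0.2, -0.5]
gripper_width: 0.572
gripper_force: 0.0
```

```bash
python3 - <<'E'
from h import *
st();p,d=cams.capture("scene");q,d=cams.capture("wrist")
cv2.imwrite("pics/s3.png",np.hstack([cv2.resize(p[130:300,180:350],(400,400)),cv2.resize(q,(400,300))[:300] if 0 else cv2.copyMakeBorder(cv2.resize(q,(400,300)),0,100,0,0,cv2.BORDER_CONSTANT)]))
E
```

```text
t 20.5 tcp [ 0.5741 -0.0503  0.1633] yaw -103.38 F [ 0.19  0.18 -0.55] M [ 0.144 -0.052 -0.056] w 49.8 gf 0.0 j6 [ 11.1 -24.5]
```

View pics/s3.png

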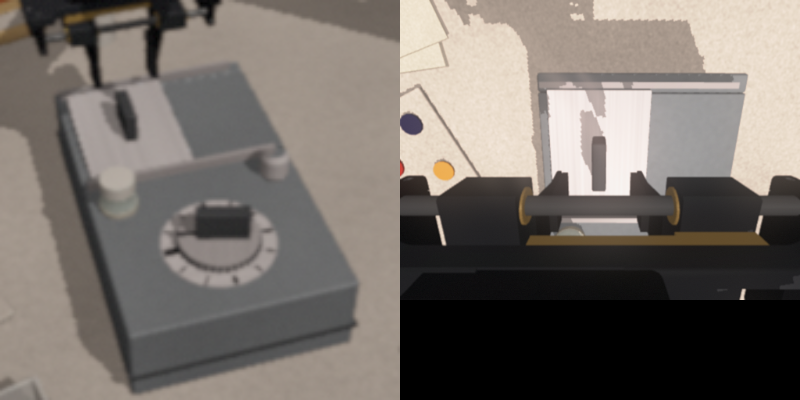

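The dial is released with its pointer just past 12, and the jar and sharpener are still in place. The handle, at (598,165) in the right half, is centred between the fingers. Next I'll go down and grip it.

Request:
play_rows(commands="0 0 -0.3 0 0 0;0 0 -0.5 0 0 0;0 0 -0.5 0 0 0;0 0 -0.4 0 0 0;0 0 -0.23 0 0 0;0 0 0 0 0 0;0 0 0 0 0 0")

```text
time_s: 21.3
tcp_pos: [0.5745, -0.0505, 0.1058]
ee_rot: [[-0.232, -0.973, 0.001], [-0.973, 0.232, -0.0], [0.0, -0.001, -1.0]]
wrist_force: [-0.2, -1.0, 0.2]
gripper_width: 0.58
gripper_force: 0.0
```

Request:
play_rows(commands="0 0 0 0 0 0;0 0 0 0 0 0;0 0 0 0 0 0;0 0 0 0 0 0;0 0 0 0 0 0;0 0 0 0 0 0;0 0 0 0 0 0", grip=0)

```text
time_s: 22.0
tcp_pos: [0.5742, -0.0506, 0.1057]
ee_rot: [[-0.233, -0.973, 0.0], [-0.973, 0.233, -0.0], [-0.0, -0.0, -1.0]]
wrist_force: [0.2, -0.4, 0.9]
gripper_width: 0.159
gripper_force: 30.0
```

```bash
python3 -c "
from h import *
st()"
```

```text
t 22.0 tcp [ 0.5742 -0.0506  0.1057] yaw -103.46 F [ 0.15 -0.43  0.91] M [ 0.105 -0.047 -0.02 ] w 13.8 gf 30.0 j6 [ 11.1 -24.5]
```

Request:
play_rows(commands="-0.162 0.0388 0 0 0 0;-0.162 0.0388 0 0 0 0;-0.162 0.0388 0 0 0 0;-0.162 0.0388 0 0 0 0;0 0 0 0 0 0")

```text
time_s: 22.5
tcp_pos: [0.5536, -0.0457, 0.1056]
ee_rot: [[-0.233, -0.973, -0.001], [-0.973, 0.233, 0.0], [-0.0, 0.001, -1.0]]
wrist_force: [0.5, 0.1, 0.4]
gripper_width: 0.157
gripper_force: 30.0
```

The lid moved 20 mm, past the 15 mm of locked play, with almost no force, so it is unlocked. I'll keep sliding.

Request:
play_rows(commands="-0.259 0.062 0 0 0 0;-0.259 0.062 0 0 0 0;-0.259 0.062 0 0 0 0;-0.259 0.062 0 0 0 0;-0.259 0.062 0 0 0 0;-0.259 0.062 0 0 0 0;-0.2 0.048 0 0 0 0;-0.13 0.031 0 0 0 0;0 0 0 0 0 0")

```text
time_s: 23.4
tcp_pos: [0.497, -0.0321, 0.1056]
ee_rot: [[-0.233, -0.973, -0.002], [-0.973, 0.233, 0.0], [0.0, 0.002, -1.0]]
wrist_force: [-0.7, 2.8, 2.0]
gripper_width: 0.158
gripper_force: 30.0
```

Request:
play_rows(commands="-0.05 0.012 0 0 0 0;-0.05 0.012 0 0 0 0;-0.05 0.012 0 0 0 0;0 0 0 0 0 0;0 0 0 0 0 0")

```text
time_s: 23.9
tcp_pos: [0.4965, -0.0319, 0.1056]
ee_rot: [[-0.232, -0.973, 0.005], [-0.973, 0.232, -0.001], [-0.001, -0.005, -1.0]]
wrist_force: [9.6, -6.0, -6.7]
gripper_width: 0.154
gripper_force: 30.0
```

At the end stop the total travel is 79.9 mm. I'll ease the pressure, let go and lift.

Request:
play_rows(commands="0.1 -0.024 0 0 0 0;0 0 0 0 0 0")

```text
time_s: 24.1
tcp_pos: [0.4968, -0.032, 0.1056]
ee_rot: [[-0.233, -0.972, -0.0], [-0.972, 0.233, 0.0], [-0.0, 0.0, -1.0]]
wrist_force: [1.4, 1.2, 1.1]
gripper_width: 0.159
gripper_force: 30.0
```

Request:
play_rows(commands="0 0 0 0 0 0;0 0 0 0 0 0;0 0 0 0 0 0;0 0 0 0 0 0;0 0 0.2 0 0 0;0 0 0.5 0 0 0;0 0 0.6 0 0 0;0 0 0.6 0 0 0;0 0 0.6 0 0 0;0 0 0.6 0 0 0;0 0 0.6 0 0 0;0 0 0.3 0 0 0;0 0 0 0 0 0;0 0 0 0 0 0", grip=45)

```text
time_s: 25.5
tcp_pos: [0.4961, -0.032, 0.225]
ee_rot: [[-0.233, -0.973, -0.001], [-0.973, 0.233, 0.0], [-0.0, 0.001, -1.0]]
wrist_force: [0.2, 0.2, -1.2]
gripper_width: 0.518
gripper_force: 0.0
```

```bash
python3 - <<'E'
from h import *
st();p,d=cams.capture("top");cv2.imwrite("pics/t4.png",p);q,_=cams.capture("scene")
cv2.imwrite("pics/f4.png",np.hstack([cv2.resize(p[140:270,90:350],(400,200)),cv2.resize(q[130:330,150:400],(400,320))[:200]]) if 0 else np.vstack([cv2.resize(p[140:270,170:340],(390,298)),cv2.resize(q[130:300,180:402],(390,298))]))
E
```

```text
t 25.5 tcp [ 0.4961 -0.032   0.225 ] yaw -103.47 F [ 0.22  0.22 -1.24] M [ 0.099 -0.057 -0.004] w 45.1 gf 0.0 j6 [ 15.  -28.5]
```

View pics/f4.png

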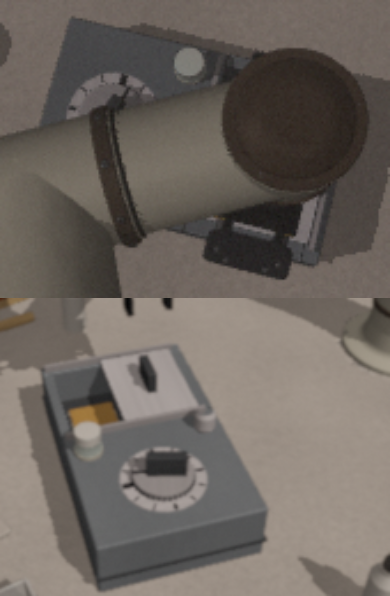

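The scene view shows the lid fully back with gold leaf visible. The jar and sharpener are in place, the dial is just past 12, and the gripper is clear. I'll hand it in.

```bash
python3 -c "
from station import r
print(r.finish_job())"
```

```text
the job is handed in; nothing more can be done
None
```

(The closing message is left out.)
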